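# Set the block lay on the printing board to its register stop

## Task

Set the lay on the printing board for the next colour: with the fingertips press down the ribbed thumb pad in the middle of the rail slide to free its brake and, keeping it down, push the slide along the rail until it is fully home against the stop with the arrow and the round thumbscrew, without ramming it. Then let the pad come up so that the slide is braked there. It is all done by touch: pick nothing up, do not drag the slide against its brake, and leave everything else on the bench as it lies.

Things in the scene. Friction and masses are not known exactly. Their poses are not given: they have to be found in the camera images.
- board: Fixed plywood printing board, 380 (its x) x 520 (its y) mm, 18 thick, lying on the bench. Origin on the bench under the middle of the rail; its x points away from the robot side, z up. An aluminium T-slot rail (460 long, 40 wide, top 38 mm above the bench, graduated) runs along its y through the origin; the board reaches from x = -100 to +280 mm.
- slide (a joint): Place of the slide along the rail in m, 0 in the middle of the rail, growing along the board's +y. The slide is an aluminium saddle 70 mm long along the rail and 56 wide, its housing top 55 mm above the bench, with a steel blade (the lay, 12 wide, top 37 mm above the bench) reaching 107 mm from the rail's middle line over the board on the far side. A spring brake holds it firmly (it takes some 12 N to drag it) while the pad is up; with the pad down it slides with about 1 N.
- slide_mid (a point): Point of the slide at its middle, on the rail's top face, 38 mm above the bench. The slide's ends lie 35 mm from it along the rail.
- pad (a joint): How far the thumb pad is pressed down, in m: 0 up (brake on), 0.008 fully down. It begins to move at about 8 N (a lighter touch frees nothing) and reaches its hard stop, fully down, at about 10 N; the brake is free once it is 0.001 down, so keep it 0.003 or more down, best about half way, while the slide moves. It springs up by itself when let go.
- pad_top (a point): Middle of the flat ribbed top of the thumb pad, a black rubber block 46 mm along the rail by 34 wide in the middle of the slide; 65 mm above the bench when up (10 mm proud of the housing round it), 57 mm when fully down. It moves with the pad and the slide. A fingertip pressing on it carries the slide along by friction.
- arrow_stop: The marked stop, the goal of the slide: steel block clamped across the rail, 24 mm long along the rail, 56 wide, top 54 mm above the bench, with a round knurled thumbscrew (21 mm dia., top 64 mm above the bench) and a flat arrow pointing to the robot side (tip 57 mm from the rail's middle line). Fixed. May stand on either end of the rail. Origin at its middle on the rail's top face (38 mm up); the slide is home when its middle is 47 mm (35 + 12) from this origin.
- plain_stop: The other stop, on the other end of the rail: lower plain steel block of the same 24 x 56 mm, top 48 mm above the bench, no thumbscrew or arrow. Fixed. Origin as for the arrow stop. Not wanted here.
- key_block: Bystander: loose carved dark wood block 110 x 160 x 24 mm lying on the board beyond the rail. Origin at the centre of its underside.
- baren: Bystander: loose round rubbing pad (baren), 108 mm dia., 34 mm high with its handle, on the board beyond the rail. Origin at the centre of its underside.
- chisel: Bystander: loose chisel, 185 mm long, 14 mm high, lying along the rail on the robot side, about 65 mm from the rail's middle line. Origin on the board under its middle.
- ink_jar: Bystander: loose capped glass jar, 48 mm dia., 65 mm high, near the board's far edge. Origin at the centre of its underside.
- ink_bowl: Bystander: loose white bowl, 116 mm dia., 50 mm high, on the bench on the robot's left. Origin at the centre of its underside.
- palm_brush: Bystander: loose palm-fibre brush 56 x 130 x 30 mm on the bench on the robot's left. Origin at the centre of its underside.
- stone_weight: Bystander: loose grey stone weight 75 x 75 x 56 mm on the bench on the robot's right. Origin at the centre of its underside.

How it is judged:
On the way, in this order (a step that is already met when the one before it is completed fails the run):
1. the thumb pad is pressed down by the fingers while the slide is still away from the arrow stop (value of joint pad above 0.002 m and contact force between the fingers and pad above 2 N and horizontal distance between slide_mid and arrow_stop above 0.06 m), for 0.1 s.
2. the slide comes home against the arrow stop with the pad still held down (horizontal distance between slide_mid and arrow_stop below 0.049 m and value of joint pad above 0.002 m and contact force between the fingers and pad above 2 N), for 0.1 s.
At the end, for the whole second after the job is handed in: The slide stands at rest against the arrow stop (gap under 2 mm), its pad is fully up again (within 1 mm) so that the brake holds, and no bystander is more than 20 mm from where it lay (horizontal distance between slide_mid and arrow_stop below 0.049 m and value of joint pad below 0.001 m and velocity of joint slide between -0.005 and 0.005 m/s and distance of each of key_block, baren, chisel, ink_jar, ink_bowl, palm_brush, stone_weight from where it was at the start of the episode below 0.02 m); the robot touches nothing.
It fails at once if the slide is dragged against its brake (moving faster than 10 mm/s with the pad less than 1 mm down) (value of joint pad below 0.001 m and (velocity of joint slide above 0.01 m/s or velocity of joint slide below -0.01 m/s)).
It fails at once if the slide is rammed into the arrow stop (over 40 N) (contact force between slide and arrow_stop above 40 N).
It fails at once if a bystander is lifted, carried or pushed more than 20 mm (distance of any of key_block, baren, chisel, ink_jar, ink_bowl, palm_brush, stone_weight from where it was at the start of the episode above 0.02 m).
It also fails if it takes over 40 s, if anything falls off the work surface, if the arm or the gripper's body presses on something with over 40 N, if the wrist force passes 120 N, or if a joint passes its speed limit or range.

## Robot

A 6-joint arm with a two-finger parallel gripper is mounted at the origin on the work surface. World frame = base frame: x ahead of the robot, y to its left, z up, the work surface at z = 0. Lengths are in m, angles in rad, forces in N, time in s.
With the tool pointing down it reaches from about 0.35 to 0.975 m from the base axis. Payload 7.1 kg.
Tool frame: the origin (TCP) lies midway between the tips of the shut fingers; the grasp point (between the pads) lies 19 mm behind it; z points along the fingers, y is the line along which they close (so a half turn about z gives the same grasp; the last joint's range is limited). The gripper opens to 88 mm and grips with 3 to 60 N. Pads are 20 mm wide; open, the fingers measure 115 mm over their backs; the gripper's body (75 mm by 178 mm) begins 61 mm behind the grasp point.
Start: joints at [-0.019, 0.423, 1.63, -0, 1.089, -0.019], TCP at [0.625, 0, 0.197] pointing down, gripper open.
Joint ranges: [-3, 3], [-0.9, 2.11], [0.09, 2.58], [-1.31, 4.45], [0.11, 2.69], [-2.54, 2.54]. Speed limits (rad/s): [2.39, 2.39, 3.01, 3.14, 3.14, 3.14].

## Interface

Orientations are given as a rotation vector (axis times angle).
In Python, from rig import sensors, viewer, order gives the robot as it stands. The module is installed in compiled form; this text tells all that it offers.
- The arm moves only by the tool play_rows, never from a script. Its argument "moves" is a list of rows, each an object of numbers: "dx", "dy", "dz": the shift along the tool's x, y, z in cm; "turn": the turn about the tool's z in rad. A call has 1 to 10 rows; each row shifts and turns the commanded pose from where the row before left it, along the tool's axes as they then stand; what a row does not reach is not made up. A row lasts 1/12 s, in which the tool goes at most 41.7 mm and 7.16 degrees, less where a joint would pass 70% of its speed; a pose out of reach is approached as far as the arm can. A call is refused whole if a number of a shift passes 4.17 or a number of a turn 0.125, either way. A call with a gripper value outside its range is refused whole. "hand" is the gripper command: -1 is fully open, 1 is shut, values between are in proportion, set as the call begins (left out, the last holds). The fingers move at their own pace and stop on an object; the grip force is fixed at half the most. Time passes only in rows, so rows that do not move let the fingers close. It gives the time, the measured TCP pose, the force, the opening and the grip force at its end, in the units of the state.
- sensors.get_state(): the state, without advancing time (a new reading comes with each control period).
- viewer.read_camera(name): name is "scene" or "side" or "wrist"; returns (picture, depth): 400x640x3 uint8, red, green, blue; 400x640 float32, m along the optical axis (not along the pixel's ray), 0 where there is no reading.
- viewer.camera_info(name): a dict with "vfov" (degrees; the focal length in pixels is half the picture's height over the tangent of half this angle, whatever the lens; pixels are square), "cx", "cy" (the principal point, pixels), "R" (3x3) and "t" (3): a world point X has camera coordinates R X + t. Camera axes: x right, y down, z forward; pixel columns grow to the right and rows downward; lengths in m; the calibration is good to about 2 mm. A picture is of the moment at which its call begins: read the wrist's pose just before it. camera_info takes no time and is no camera call; for the wrist camera it gives the pose at the moment of the call.
- order.close_job(): hands the job in; it is judged then, once.
The state is a dict: "clock": time; "q": joint angles; "dq": joint speeds; "joint_efforts": joint torques, N m; "eef_pos": TCP position; "tcp_rot": TCP orientation; "ft_force": force on the tool from outside, world axes, zero at the start; "moment": the same for the moment, N m; "grip_width": finger opening in m; "gripper_force": force on a finger pad.
Only numpy, scipy, OpenCV 4.12 (cv2) and the standard library are available. Lean on these libraries where they do the work, as an engineer would, in place of code of your own. Each camera call takes 0.05 s, during which the arm holds its last target. There are 200 camera calls.

## Working session

There is one attempt and no reset: what is moved stays moved. The work goes in short steps, Python scripts to look and compute and a tool call to move; the robot and the scene stay as the last step left them, time stands still between calls to the robot, and variables do not carry over. Pictures are saved under pics/ and viewed, at most 10 in all, crops included, and the job is handed in when it is done.

Besides the shell and the picture viewer there is one more tool, called after "Emit:" by a JSON object that holds its "op" and its "data". play_rows: Moves the arm, as the interface text tells. Its arguments: {"type":"object","properties":{"moves":{"type":"array"},"hand":{"type":"number"}},"required":["moves"]}

```bash
mkdir -p pics; cat > h.py <<'E'
import numpy as np, cv2
from rig import sensors, viewer, order
def snap(n,f):
    i=viewer.camera_info(n); p,d=viewer.read_camera(n)
    cv2.imwrite(f'pics/{f}.png',p[:,:,::-1]); np.savez(f'pics/{f}.npz',d=d,R=i['R'],t=i['t'],v=i['vfov'],c=[i['cx'],i['cy']]); return p
def pts(f):
    z=np.load(f'pics/{f}.npz'); d=z['d']; fl=200/np.tan(np.radians(z['v'])/2)
    v,u=np.mgrid[:400,:640]; c=z['c']
    P=np.stack([(u-c[0])/fl*d,(v-c[1])/fl*d,d],-1)
    W=(P-z['t'])@z['R']; W[d==0]=np.nan; return W
E
python3 - <<'E'
from h import *
for n in('scene','wrist'): snap(n,n+'0')
s=sensors.get_state(); print({k:s[k] for k in('clock','eef_pos','tcp_rot','ft_force','grip_width')})
E
```

```text
{'clock': 0.1, 'eef_pos': array([6.24442424e-01, 5.94704678e-05, 1.96768946e-01]), 'tcp_rot': array([-2.22068236e+00, -2.22073811e+00,  1.53202284e-03]), 'ft_force': array([ 0.33088599,  0.23153249, -0.44046035]), 'grip_width': 0.08788084644841195}
```

View pics/scene0.png

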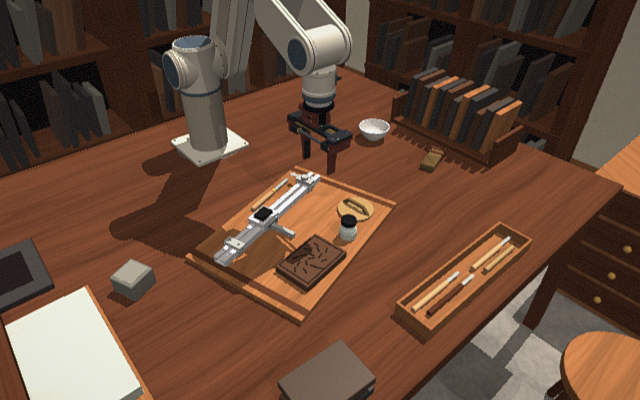

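View pics/wrist0.png

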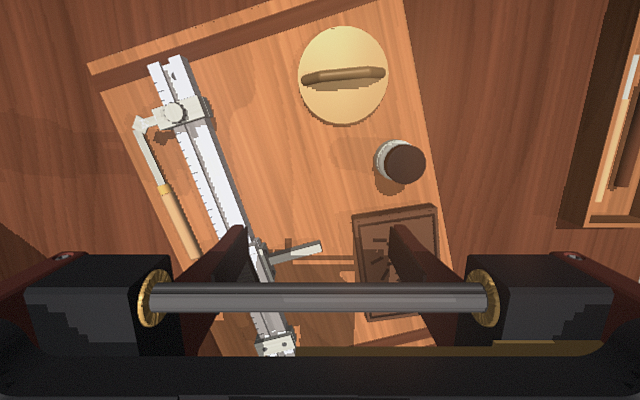

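The wrist view shows the arrow stop's thumbscrew near (177,113), with its arrow to the left. The blade is near (295,250) and the plain stop near (275,345). The scene view shows the black pad near (264,214). I'll measure these next.

```bash
python3 - <<'E'
from h import *
snap('side','side0')
for f in('scene0','side0'):
    im=cv2.imread(f'pics/{f}.png'); W=pts(f)
    m=(W[...,2]>.058)&(W[...,2]<.072)&(im.max(2)<70)&(W[...,0]>.35)&(W[...,0]<.8)&(abs(W[...,1])<.3)
    n,l,st,c=cv2.connectedComponentsWithStats(m.astype('uint8'))
    for k in range(1,n):
        if st[k,4]>15: q=W[l==k]; print(f,c[k],st[k,4],q.mean(0).round(4),q.min(0).round(3),q.max(0).round(3))
W=pts('wrist0'); 
for u,v in[(177,113),(172,110),(190,112),(160,118),(196,104),(275,345),(300,250)]: print(u,v,W[v,u].round(4))
# rail axis from wrist: z 34..42
im=cv2.imread('pics/wrist0.png')
z=W[...,2]; m=(z>.034)&(z<.0415)&(im.min(2)>120); m[:, :140]=0; m[:,265:]=0; m[250:]=0
q=W[m][:,:2]; print(m.sum(), cv2.fitLine(q.astype('float32'),cv2.DIST_HUBER,0,.01,.01).ravel())
s=(z>.0515)&(z<.057)&(W[...,1]>.05)&(im.min(2)>100); print('stop',s.sum(),W[s].mean(0))
t=(z>.060)&(z<.067)&(W[...,1]>.05)&(W[...,0]<.65); t[:, :150]=0;t[:,215:]=0; print('screw',t.sum(),W[t].mean(0))
c=cv2.imread('pics/side0.png'); cv2.imwrite('pics/side0v.png',c)
E
```

```text
scene0 [262.57342657 213.37062937] 143 [ 0.5299 -0.1242  0.0656] [ 0.509 -0.147  0.058] [ 0.55  -0.096  0.07 ]
side0 [363.31182796 191.55913978] 93 [ 0.5196 -0.1144  0.066 ] [ 0.501 -0.14   0.059] [ 0.542 -0.093  0.07 ]
177 113 [0.4695 0.0823 0.065 ]
172 110 [0.4645 0.0854 0.0651]
190 112 [0.4792 0.0837 0.0546]
160 118 [0.4434 0.0773 0.0527]
196 104 [0.4869 0.0923 0.0545]
275 345 [ 0.5608 -0.2388  0.0486]
300 250 [ 0.5989 -0.0946  0.0364]
3618 [ 0.232761   -0.97253394  0.46638668  0.07637542]
stop 1097 [0.47360406 0.08241397 0.05382394]
screw 331 [0.46581081 0.08341992 0.06362577]
```

View pics/side0.png

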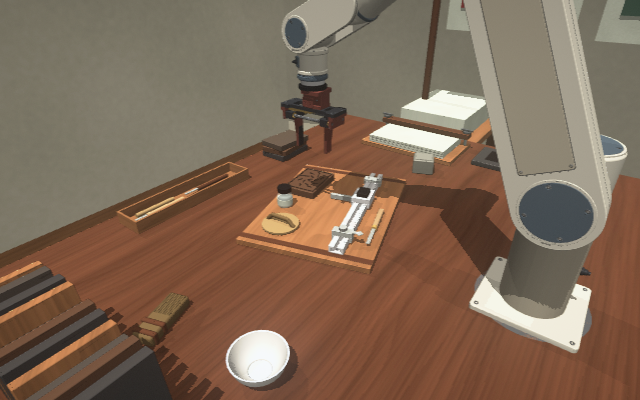

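The side view confirms it: pad at (363,191), arrow stop at (345,232), nothing in between. I'll shut the hand, line it up with the rail, and back off to get a clear wrist view.

Emit:
{"op": "play_rows", "data": {"hand": 1, "moves": [{"dx": -3,"dy": -2},{"dx": -3,"dy": -2},{"dx": -3,"dy": -2},{"dx": -3,"dy": -2},{"turn": -0.117},{"turn": -0.118},{},{},{},{}]}}

```text
$.moves[0]: bad value
```

```bash
python3 - <<'E'
from h import *
s=sensors.get_state(); print({k:s[k] for k in('clock','eef_pos','tcp_rot','ft_force','grip_width')})
from scipy.spatial.transform import Rotation as Ro
print(Ro.from_rotvec(s['tcp_rot']).as_matrix().round(4))
im=snap('wrist','wrist1')[:,:,::-1]; W=pts('wrist1'); z=W[...,2]
cv2.imwrite('pics/wrist1b.png',cv2.resize(im,(800,500)))
for name,m in {'pad':(z>.060)&(z<.070)&(W[...,1]<0)&(im.max(2)<80),'screw':(z>.060)&(z<.068)&(W[...,1]>.03)&(W[...,1]<.13)&(W[...,0]<.6),
 'stop':(z>.0515)&(z<.057)&(W[...,1]>.05)&(W[...,0]<.6),'housing':(z>.052)&(z<.058)&(W[...,1]<-.03)&(W[...,0]<.6)&(W[...,0]>.45)}.items():
    n,l,st,c=cv2.connectedComponentsWithStats(m.astype('uint8'))
    for k in range(1,n):
        if st[k,4]>80:
            q=W[l==k]; r=cv2.minAreaRect(q[:,:2].astype('float32')*1000); print(name,c[k].round(),st[k,4],q.mean(0).round(4),r)
E
```

```text
{'clock': 0.15, 'eef_pos': array([6.24574516e-01, 2.67277001e-05, 1.96910559e-01]), 'tcp_rot': array([-2.22085932e+00, -2.22088810e+00,  1.25053069e-03]), 'ft_force': array([-0.07683865, -0.05777934, -0.60591102]), 'grip_width': 0.08772142277775488}
[[-0.      1.     -0.0011]
 [ 1.      0.      0.    ]
 [ 0.     -0.0011 -1.    ]]
pad [247. 274.] 263 [ 0.5331 -0.1133  0.0657] ((532.9325561523438, -109.89005279541016), (32.18437576293945, 25.90734100341797), 82.92842864990234)
screw [174. 112.] 333 [0.4658 0.0834 0.0636] ((465.27301025390625, 83.34928894042969), (22.35386848449707, 21.146862030029297), 0.6171743273735046)
stop [170. 115.] 1036 [0.4558 0.0802 0.0539] ((451.5848693847656, 79.294189453125), (85.20307922363281, 24.17987823486328), 16.691068649291992)
housing [257. 264.] 349 [ 0.5442 -0.1063  0.0549] ((543.893310546875, -106.71461486816406), (12.162320137023926, 55.546531677246094), 15.936816215515137)
```

View pics/wrist1b.png

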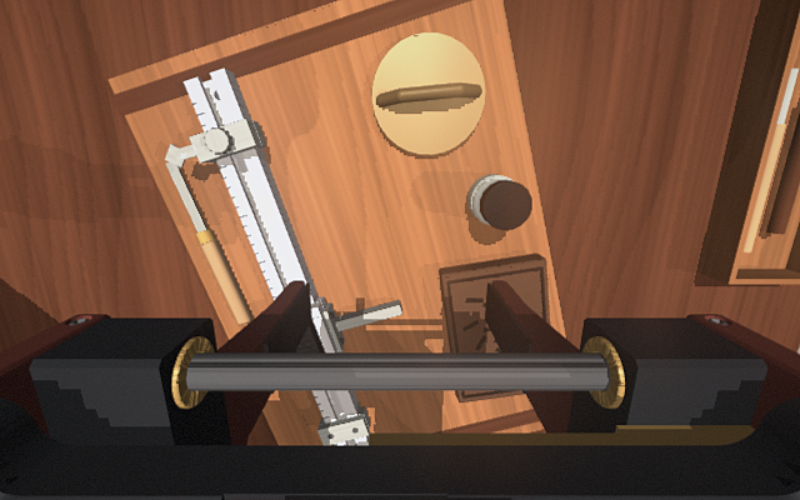

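The call was refused, so each row probably needs all four keys. The view hasn't changed: thumbscrew near (218,140) in this enlarged picture. The stop and housing edges put the rail about 16.3° off y.

Emit:
{"op": "play_rows", "data": {"hand": 1, "moves": [{"dx": -3,"dy": -2,"dz": 0,"turn": 0},{"dx": -3,"dy": -2,"dz": 0,"turn": 0},{"dx": -3,"dy": -2,"dz": 0,"turn": 0},{"dx": -3,"dy": -2,"dz": 0,"turn": 0},{"dx": 0,"dy": 0,"dz": 0,"turn": -0.095},{"dx": 0,"dy": 0,"dz": 0,"turn": -0.095},{"dx": 0,"dy": 0,"dz": 0,"turn": -0.095},{"dx": 0,"dy": 0,"dz": 0,"turn": 0},{"dx": 0,"dy": 0,"dz": 0,"turn": 0},{"dx": 0,"dy": 0,"dz": 0,"turn": 0}]}}

```text
clock: 1.03
eef_pos: [0.545, -0.1198, 0.1974]
tcp_rot: [-1.886, -2.512, 0.0]
ft_force: [0.2, -0.4, 0.3]
grip_width: 0.0246
gripper_force: 0.0
```

```bash
cat > m.py <<'E'
from h import *
import sys
f=sys.argv[1]
s=sensors.get_state(); print({k:s[k] for k in('clock','eef_pos','tcp_rot','ft_force','grip_width')})
from scipy.spatial.transform import Rotation as Ro
print(Ro.from_rotvec(s['tcp_rot']).as_matrix().round(4))
im=snap('wrist',f)[:,:,::-1]; W=pts(f); z=W[...,2]
for name,m in {'pad':(z>.056)&(z<.070)&(im.max(2)<80)&(W[...,0]<.6),'screw':(z>.060)&(z<.068)&(W[...,1]>.03)&(W[...,1]<.13)&(W[...,0]<.6),
 'stop':(z>.0515)&(z<.057)&(W[...,1]>.05)&(W[...,0]<.6),'housing':(z>.052)&(z<.058)&(W[...,1]<.05)&(W[...,0]<.6)&(W[...,0]>.4)}.items():
    n,l,st,c=cv2.connectedComponentsWithStats(m.astype('uint8'))
    for k in range(1,n):
        if st[k,4]>80:
            q=W[l==k]; r=cv2.minAreaRect(q[:,:2].astype('float32')*1000); print(name,c[k].round(),st[k,4],q.mean(0).round(4),r)
E
python3 m.py wrist2
```

```text
{'clock': 1.0333, 'eef_pos': array([ 0.54495153, -0.11982705,  0.19737152]), 'tcp_rot': array([-1.88641071e+00, -2.51191099e+00,  1.47029965e-04]), 'ft_force': array([ 0.15366758, -0.41223241,  0.31539888]), 'grip_width': 0.02462329384696382}
[[-2.788e-01  9.604e-01 -2.000e-04]
 [ 9.604e-01  2.788e-01  1.000e-04]
 [ 1.000e-04 -2.000e-04 -1.000e+00]]
pad [296. 185.] 151 [ 0.5192 -0.1251  0.0654] ((523.4998779296875, -119.81141662597656), (32.74876022338867, 45.14905548095703), 15.94772720336914)
housing [302. 177.] 1472 [ 0.5235 -0.117   0.0551] ((524.112060546875, -119.78980255126953), (55.834896087646484, 68.87411499023438), 16.088138580322266)
```

View pics/wrist2.png

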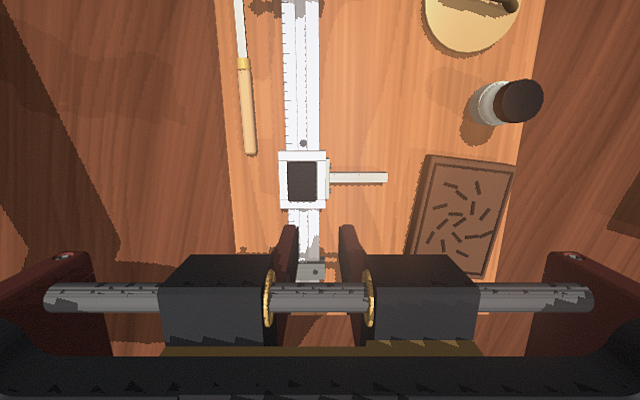

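The pad is clear in this view, centred near (302,180). That puts it at (0.5235, -0.1198) with the rail at about 16.0°. The stop is at (0.4655, 0.0834), so the travel is about 164 mm.

Emit:
{"op": "play_rows", "data": {"moves": [{"dx": 0.3,"dy": -1,"dz": 2,"turn": 0},{"dx": 0.3,"dy": -1,"dz": 2,"turn": 0},{"dx": 0,"dy": -0.06,"dz": 2,"turn": 0.003},{"dx": 0,"dy": 0,"dz": 2,"turn": 0},{"dx": 0,"dy": 0,"dz": 2,"turn": 0},{"dx": 0,"dy": 0,"dz": 1.5,"turn": 0},{"dx": 0,"dy": 0,"dz": 0,"turn": 0},{"dx": 0,"dy": 0,"dz": 0,"turn": 0},{"dx": 0,"dy": 0,"dz": 0,"turn": 0},{"dx": 0,"dy": 0,"dz": 0,"turn": 0}]}}

```text
clock: 1.92
eef_pos: [0.5244, -0.1202, 0.0836]
tcp_rot: [1.886, 2.51, 0.001]
ft_force: [-0.0, -0.1, -0.0]
grip_width: 0.0008
gripper_force: 0.0
```

Emit:
{"op": "play_rows", "data": {"moves": [{"dx": 0,"dy": -0.08,"dz": 0.7,"turn": 0},{"dx": 0,"dy": 0,"dz": 0.6,"turn": 0},{"dx": 0,"dy": 0,"dz": 0.3,"turn": 0},{"dx": 0,"dy": 0,"dz": 0.1,"turn": 0},{"dx": 0,"dy": 0,"dz": 0,"turn": 0},{"dx": 0,"dy": 0,"dz": 0,"turn": 0},{"dx": 0,"dy": 0,"dz": 0,"turn": 0}]}}

```text
clock: 2.5
eef_pos: [0.5229, -0.1203, 0.0656]
tcp_rot: [1.887, 2.511, 0.0]
ft_force: [0.3, 0.2, 0.5]
grip_width: 0.0008
gripper_force: 0.0
```

Emit:
{"op": "play_rows", "data": {"moves": [{"dx": 0,"dy": 0,"dz": 0.15,"turn": 0},{"dx": 0,"dy": 0,"dz": 0.15,"turn": 0},{"dx": 0,"dy": 0,"dz": 0.1,"turn": 0},{"dx": 0,"dy": 0,"dz": 0,"turn": 0},{"dx": 0,"dy": 0,"dz": 0,"turn": 0},{"dx": 0,"dy": 0,"dz": 0,"turn": 0}]}}

```text
clock: 3.0
eef_pos: [0.5228, -0.1202, 0.0615]
tcp_rot: [-1.887, -2.512, 0.0]
ft_force: [-1.0, -0.8, -0.4]
grip_width: 0.0002
gripper_force: 0.0
```

Emit:
{"op": "play_rows", "data": {"moves": [{"dx": 0,"dy": 0,"dz": 0.1,"turn": 0},{"dx": 0,"dy": 0,"dz": 0,"turn": 0},{"dx": 0,"dy": 0,"dz": 0,"turn": 0}]}}

```text
clock: 3.25
eef_pos: [0.5227, -0.1202, 0.0604]
tcp_rot: [-1.887, -2.512, 0.0]
ft_force: [0.8, 0.0, 0.4]
grip_width: 0.0002
gripper_force: 0.0
```

Emit:
{"op": "play_rows", "data": {"moves": [{"dx": 0,"dy": 0,"dz": 0.1,"turn": 0},{"dx": 0,"dy": 0,"dz": 0,"turn": 0},{"dx": 0,"dy": 0,"dz": 0,"turn": 0}]}}

```text
clock: 3.5
eef_pos: [0.5227, -0.1202, 0.0594]
tcp_rot: [-1.887, -2.511, 0.0]
ft_force: [0.5, 0.5, 0.1]
grip_width: 0.0006
gripper_force: 0.0
```

There's no force yet, though the tip should already be on the pad. I'll look before going lower.

```bash
python3 - <<'E'
from h import *
a=snap('scene','s3')[:,:,::-1];b=snap('side','d3')[:,:,::-1];w=snap('wrist','w3')[:,:,::-1]
A=cv2.resize(a[170:250,215:315],(400,320),interpolation=2);B=cv2.resize(b[150:230,315:415],(400,320),interpolation=2)
cv2.imwrite('pics/c3.png',np.vstack([np.hstack([A,B]),cv2.resize(w[100:320,200:420],(280,280)).repeat(1,1) if 0 else np.hstack([w[120:400,120:520],np.zeros((280,400,3),'uint8')])]))
print(sensors.get_state())
E
```

```text
{'clock': 3.65, 'q': array([-2.48222921e-01,  4.99469620e-01,  1.90979825e+00,  1.95027734e-05,
        7.32351806e-01, -5.30251191e-01]), 'dq': array([-0.00025702,  0.00032868,  0.00179495,  0.00170603,  0.00117389,
       -0.00124966]), 'joint_efforts': array([-6.52988183e-04, -5.00486612e+01, -1.85059619e+01,  3.69922200e-02,
        5.06128441e-02,  1.36147273e-05]), 'eef_pos': array([ 0.52275527, -0.12021147,  0.059467  ]), 'tcp_rot': array([-1.88717409e+00, -2.51157124e+00, -2.51881433e-06]), 'ft_force': array([-0.30179409, -0.54813278,  0.05703622]), 'moment': array([-0.01732173, -0.02224957, -0.03700426]), 'gripper_force': 0.0, 'grip_width': 0.000637436244435176}
```

View pics/c3.png

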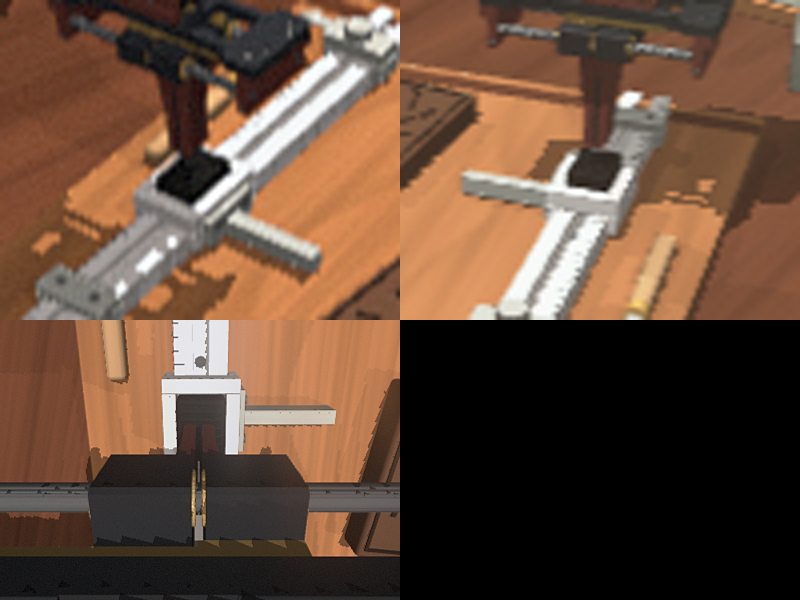

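The crops show the finger ends, at (190,150) in scene and (597,148) in side, meeting only the pad's back edge. Either the tips are still above the pad or they're off to one side. I'll check the tip with depth.

```bash
python3 - <<'E'
from h import *
for f in('s3','d3','w3'):
    im=cv2.imread(f'pics/{f}.png').astype(int); W=pts(f)
    near=(abs(W[...,0]-.523)<.05)&(abs(W[...,1]+.12)<.06)&(W[...,2]<.11)
    red=near&(im[...,2]>1.6*im[...,0]+8)&(im.max(2)<130)&(W[...,2]>.05)
    blk=near&(im.max(2)<75)&~red&(W[...,2]>.05)
    print(f,'finger',red.sum()); q=W[red]
    o=q[np.argsort(q[:,2])][:12]; print(o.round(3).tolist())
    q=W[blk]; q=q[q[:,2]<.075]; print('pad',len(q),q.mean(0).round(4),np.percentile(q[:,2],[5,50,95]).round(4), q.min(0).round(3),q.max(0).round(3))
E
```

```text
s3 finger 47
[[0.518, -0.133, 0.086], [0.533, -0.126, 0.088], [0.523, -0.133, 0.089], [0.529, -0.113, 0.089], [0.533, -0.129, 0.09], [0.519, -0.133, 0.09], [0.533, -0.123, 0.09], [0.528, -0.109, 0.091], [0.529, -0.13, 0.091], [0.524, -0.13, 0.092], [0.528, -0.112, 0.093], [0.524, -0.133, 0.093]]
pad 143 [ 0.5306 -0.1246  0.065 ] [0.0591 0.0658 0.0688] [ 0.512 -0.148  0.054] [ 0.55  -0.098  0.071]
d3 finger 28
[[0.527, -0.111, 0.085], [0.521, -0.114, 0.085], [0.523, -0.11, 0.086], [0.526, -0.109, 0.089], [0.523, -0.11, 0.09], [0.526, -0.109, 0.092], [0.513, -0.11, 0.093], [0.521, -0.107, 0.095], [0.524, -0.111, 0.096], [0.511, -0.112, 0.096], [0.513, -0.111, 0.096], [0.526, -0.108, 0.096]]
pad 101 [ 0.5193 -0.1132  0.0652] [0.058  0.0664 0.069 ] [ 0.501 -0.141  0.056] [ 0.544 -0.093  0.07 ]
w3 finger 0
[]
pad 1639 [ 0.5201 -0.1098  0.0655] [0.0582 0.0662 0.0678] [ 0.502 -0.144  0.051] [ 0.545 -0.094  0.069]
```

Depth puts the finger ends at about z = 0.085, with the pad still up at 0.0655. So the real tips sit about 20 mm above the reported TCP, which fits the zero force. I'll go down in small steps and go by force, not the TCP height.

Emit:
{"op": "play_rows", "data": {"moves": [{"dx": 0,"dy": 0,"dz": 0.3,"turn": 0},{"dx": 0,"dy": 0,"dz": 0.3,"turn": 0},{"dx": 0,"dy": 0,"dz": 0,"turn": 0},{"dx": 0,"dy": 0,"dz": 0,"turn": 0}]}}

```text
clock: 3.98
eef_pos: [0.5225, -0.1202, 0.0531]
tcp_rot: [-1.887, -2.511, 0.0]
ft_force: [-0.5, -0.7, 0.7]
grip_width: 0.0007
gripper_force: 0.0
```

Emit:
{"op": "play_rows", "data": {"moves": [{"dx": 0,"dy": 0,"dz": 0.2,"turn": 0},{"dx": 0,"dy": 0,"dz": 0.2,"turn": 0},{"dx": 0,"dy": 0,"dz": 0,"turn": 0},{"dx": 0,"dy": 0,"dz": 0,"turn": 0}]}}

```text
clock: 4.32
eef_pos: [0.5226, -0.1202, 0.0493]
tcp_rot: [-1.887, -2.511, 0.0]
ft_force: [0.2, 0.3, 0.6]
grip_width: 0.0006
gripper_force: 0.0
```

Emit:
{"op": "play_rows", "data": {"moves": [{"dx": 0,"dy": 0,"dz": 0.15,"turn": 0},{"dx": 0,"dy": 0,"dz": 0.15,"turn": 0},{"dx": 0,"dy": 0,"dz": 0,"turn": 0},{"dx": 0,"dy": 0,"dz": 0,"turn": 0}]}}

```text
clock: 4.65
eef_pos: [0.5227, -0.1202, 0.0464]
tcp_rot: [-1.887, -2.511, 0.0]
ft_force: [-0.1, 0.9, 0.7]
grip_width: 0.0005
gripper_force: 0.0
```

```bash
python3 - <<'E'
from h import *
for n in('scene','side'):
    f=n+'4'; snap(n,f); im=cv2.imread(f'pics/{f}.png').astype(int); W=pts(f)
    near=(abs(W[...,0]-.523)<.03)&(abs(W[...,1]+.12)<.03)&(W[...,2]<.11)&(W[...,2]>.05)
    red=near&(im[...,2]>1.6*im[...,0]+8)&(im.max(2)<130)
    print(np.sort(W[red][:,2])[:8].round(3))
print(sensors.get_state()['ft_force'])
E
```

```text
[0.066 0.072 0.074 0.076 0.077 0.077 0.078 0.078]
[0.067 0.074 0.076 0.077 0.078 0.078 0.079 0.079]
[ 0.40173069 -0.25443623 -0.16148625]
```

Emit:
{"op": "play_rows", "data": {"moves": [{"dx": 0,"dy": 0,"dz": 0.15,"turn": 0},{"dx": 0,"dy": 0,"dz": 0,"turn": 0},{"dx": 0,"dy": 0,"dz": 0,"turn": 0}]}}

```text
clock: 5.0
eef_pos: [0.5227, -0.1202, 0.0449]
tcp_rot: [-1.887, -2.511, 0.0]
ft_force: [-0.3, 0.3, 0.5]
grip_width: 0.0007
gripper_force: 0.0
```

Emit:
{"op": "play_rows", "data": {"moves": [{"dx": 0,"dy": 0,"dz": 0.15,"turn": 0},{"dx": 0,"dy": 0,"dz": 0,"turn": 0},{"dx": 0,"dy": 0,"dz": 0,"turn": 0}]}}

```text
clock: 5.25
eef_pos: [0.5227, -0.1202, 0.0434]
tcp_rot: [-1.887, -2.511, 0.0]
ft_force: [1.0, 0.5, 0.4]
grip_width: 0.0006
gripper_force: 0.0
```

Emit:
{"op": "play_rows", "data": {"moves": [{"dx": 0,"dy": 0,"dz": 0.15,"turn": 0},{"dx": 0,"dy": 0,"dz": 0,"turn": 0},{"dx": 0,"dy": 0,"dz": 0,"turn": 0}]}}

```text
clock: 5.5
eef_pos: [0.5227, -0.1202, 0.0419]
tcp_rot: [-1.887, -2.511, 0.0]
ft_force: [1.3, 0.8, 0.4]
grip_width: 0.0006
gripper_force: 0.0
```

Emit:
{"op": "play_rows", "data": {"moves": [{"dx": 0,"dy": 0,"dz": 0.15,"turn": 0},{"dx": 0,"dy": 0,"dz": 0,"turn": 0},{"dx": 0,"dy": 0,"dz": 0,"turn": 0}]}}

```text
clock: 5.75
eef_pos: [0.5229, -0.1203, 0.0408]
tcp_rot: [1.887, 2.511, 0.0]
ft_force: [0.0, 1.0, 4.3]
grip_width: 0.0007
gripper_force: 2.0
```

Contact at reported z ≈ 0.041. Next is about 4 mm more.

Emit:
{"op": "play_rows", "data": {"moves": [{"dx": 0,"dy": 0,"dz": 0.15,"turn": 0},{"dx": 0,"dy": 0,"dz": 0.15,"turn": 0},{"dx": 0,"dy": 0,"dz": 0,"turn": 0},{"dx": 0,"dy": 0,"dz": 0,"turn": 0}]}}

```text
clock: 6.08
eef_pos: [0.523, -0.1203, 0.038]
tcp_rot: [1.887, 2.511, 0.0]
ft_force: [-1.4, 0.6, 6.8]
grip_width: 0.0006
gripper_force: 4.1
```

Emit:
{"op": "play_rows", "data": {"moves": [{"dx": 0,"dy": 0,"dz": 0.15,"turn": 0},{"dx": 0,"dy": 0,"dz": 0,"turn": 0},{"dx": 0,"dy": 0,"dz": 0,"turn": 0}]}}

```text
clock: 6.33
eef_pos: [0.523, -0.1203, 0.0366]
tcp_rot: [1.887, 2.511, 0.0]
ft_force: [-2.3, -0.7, 8.4]
grip_width: 0.0006
gripper_force: 4.3
```

The pad is about 4.4 mm down at about 8–9 N. I'll start sliding slowly.

Emit:
{"op": "play_rows", "data": {"moves": [{"dx": 0.05,"dy": 0,"dz": 0,"turn": 0},{"dx": 0.1,"dy": 0,"dz": 0,"turn": 0},{"dx": 0.15,"dy": 0,"dz": 0,"turn": 0},{"dx": 0.2,"dy": 0,"dz": 0,"turn": 0},{"dx": 0.2,"dy": 0,"dz": 0,"turn": 0},{"dx": 0.2,"dy": 0,"dz": 0,"turn": 0},{"dx": 0.1,"dy": 0,"dz": 0,"turn": 0},{"dx": 0,"dy": 0,"dz": 0,"turn": 0},{"dx": 0,"dy": 0,"dz": 0,"turn": 0}]}}

```text
clock: 7.08
eef_pos: [0.5202, -0.1108, 0.0366]
tcp_rot: [1.887, 2.511, 0.0]
ft_force: [-1.0, 0.2, 8.4]
grip_width: 0.0008
gripper_force: 4.3
```

```bash
python3 m.py wrist5
```

```text
{'clock': 7.0833, 'eef_pos': array([ 0.52019376, -0.11077351,  0.03661644]), 'tcp_rot': array([1.88670295e+00, 2.51121910e+00, 1.18674686e-04]), 'ft_force': array([-1.01041821,  0.20304725,  8.40098033]), 'grip_width': 0.0007816041660151121}
[[-2.784e-01  9.605e-01  5.000e-04]
 [ 9.605e-01  2.784e-01 -3.000e-04]
 [-4.000e-04  4.000e-04 -1.000e+00]]
pad [321. 222.] 1662 [ 0.5177 -0.0982  0.062 ] ((518.97802734375, -103.54387664794922), (33.79342269897461, 31.646137237548828), 16.35199737548828)
housing [321. 210.] 3342 [ 0.5162 -0.093   0.0551] ((518.107421875, -99.6583251953125), (56.177310943603516, 47.47894287109375), 16.336647033691406)
```

The housing's front edge moved 9.8 mm along with the finger, and the pad top is at 0.062. Carrying on.

Emit:
{"op": "play_rows", "data": {"moves": [{"dx": 0.1,"dy": 0,"dz": 0,"turn": 0},{"dx": 0.2,"dy": 0,"dz": 0,"turn": 0},{"dx": 0.3,"dy": 0,"dz": 0,"turn": 0},{"dx": 0.4,"dy": 0,"dz": 0,"turn": 0},{"dx": 0.5,"dy": 0,"dz": 0,"turn": 0},{"dx": 0.5,"dy": 0,"dz": 0,"turn": 0},{"dx": 0.5,"dy": 0,"dz": 0,"turn": 0},{"dx": 0.5,"dy": 0,"dz": 0,"turn": 0},{"dx": 0.5,"dy": 0,"dz": 0,"turn": 0},{"dx": 0.5,"dy": 0,"dz": 0,"turn": 0}]}}

```text
clock: 7.97
eef_pos: [0.5089, -0.0724, 0.0366]
tcp_rot: [1.887, 2.511, -0.0]
ft_force: [-2.2, -2.3, 8.0]
grip_width: 0.0004
gripper_force: 4.3
```

Emit:
{"op": "play_rows", "data": {"moves": [{"dx": 0.5,"dy": 0,"dz": 0,"turn": 0},{"dx": 0.5,"dy": 0,"dz": 0,"turn": 0},{"dx": 0.5,"dy": 0,"dz": 0,"turn": 0},{"dx": 0.5,"dy": 0,"dz": 0,"turn": 0},{"dx": 0.5,"dy": 0,"dz": 0,"turn": 0},{"dx": 0.5,"dy": 0,"dz": 0,"turn": 0},{"dx": 0.5,"dy": 0,"dz": 0,"turn": 0},{"dx": 0.5,"dy": 0,"dz": 0,"turn": 0},{"dx": 0.5,"dy": 0,"dz": 0,"turn": 0},{"dx": 0.5,"dy": 0,"dz": 0,"turn": 0}]}}

```text
clock: 8.8
eef_pos: [0.4949, -0.0242, 0.0365]
tcp_rot: [1.887, 2.511, -0.0]
ft_force: [-2.7, -1.9, 8.4]
grip_width: 0.0002
gripper_force: 4.3
```

Emit:
{"op": "play_rows", "data": {"moves": [{"dx": 0.5,"dy": 0,"dz": 0,"turn": 0},{"dx": 0.5,"dy": 0,"dz": 0,"turn": 0},{"dx": 0.5,"dy": 0,"dz": 0,"turn": 0},{"dx": 0.5,"dy": 0,"dz": 0,"turn": 0},{"dx": 0.5,"dy": 0,"dz": 0,"turn": 0},{"dx": 0.5,"dy": 0,"dz": 0,"turn": 0},{"dx": 0.5,"dy": 0,"dz": 0,"turn": 0},{"dx": 0.4,"dy": 0,"dz": 0,"turn": 0},{"dx": 0.3,"dy": 0,"dz": 0,"turn": 0},{"dx": 0.2,"dy": 0,"dz": 0,"turn": 0}]}}

```text
clock: 9.63
eef_pos: [0.4824, 0.0181, 0.0364]
tcp_rot: [-1.887, -2.512, 0.001]
ft_force: [-3.0, -1.6, 8.9]
grip_width: 0.0004
gripper_force: 4.3
```

Emit:
{"op": "play_rows", "data": {"moves": [{"dx": 0.1,"dy": 0,"dz": 0,"turn": 0},{"dx": 0,"dy": 0,"dz": 0,"turn": 0},{"dx": 0,"dy": 0,"dz": 0,"turn": 0}]}}

```text
clock: 9.88
eef_pos: [0.4821, 0.0191, 0.0364]
tcp_rot: [-1.887, -2.511, 0.0]
ft_force: [-1.9, 1.4, 8.7]
grip_width: 0.0006
gripper_force: 4.3
```

```bash
python3 m.py wrist6; python3 - <<'E'
from h import *
im=cv2.imread('pics/wrist6.png'); cv2.imwrite('pics/w6c.png',cv2.resize(im[40:290,200:450],(600,600),interpolation=2))
E
```

```text
{'clock': 9.8833, 'eef_pos': array([0.4820939 , 0.01912071, 0.03638116]), 'tcp_rot': array([-1.88680416e+00, -2.51141563e+00,  4.38858778e-04]), 'ft_force': array([-1.85847127,  1.41728408,  8.66490863]), 'grip_width': 0.0006315524780201092}
[[-2.784e-01  9.605e-01 -5.000e-04]
 [ 9.605e-01  2.784e-01  0.000e+00]
 [ 1.000e-04 -4.000e-04 -1.000e+00]]
pad [322. 222.] 1716 [0.4801 0.032  0.0618] ((481.0873718261719, 26.099750518798828), (33.795684814453125, 31.9472713470459), 16.330801010131836)
screw [321. 132.] 1143 [0.4644 0.0835 0.064 ] ((464.5161437988281, 83.4203109741211), (21.889944076538086, 21.63119888305664), 30.653202056884766)
screw [324. 216.] 996 [0.4806 0.036  0.0619] ((479.16680908203125, 37.47942352294922), (35.61344909667969, 14.920463562011719), 0.05910978838801384)
stop [302. 131.] 3790 [0.4537 0.0805 0.0541] ((450.7802429199219, 79.26539611816406), (84.92607879638672, 23.89630699157715), 16.14754295349121)
stop [344. 190.] 594 [0.4882 0.0538 0.0549] ((483.65936279296875, 50.794715881347656), (37.18387985229492, 10.366202354431152), 15.364851951599121)
housing [316. 214.] 2762 [0.476  0.0333 0.0551] ((480.02703857421875, 30.145904541015625), (56.08180236816406, 47.44757080078125), 16.465290069580078)
```

View pics/w6c.png

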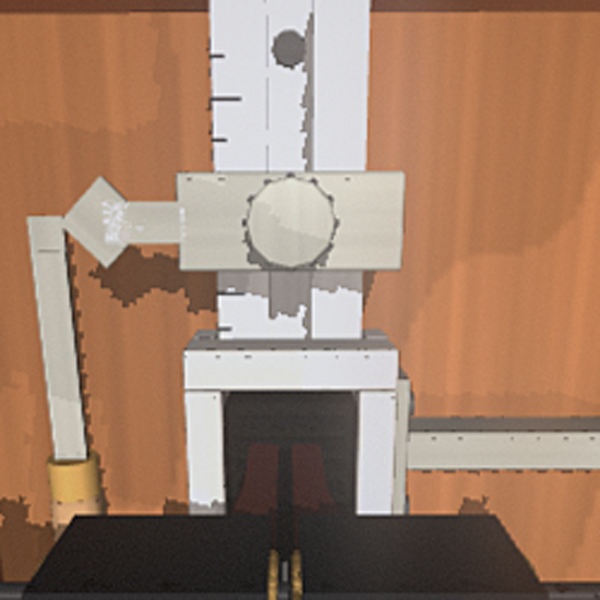

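The crop shows the slide front at row ~349 and the stop edge at row 270, with the path clear. The measured gap is about 19.7 mm, so I'll close it slowly.

Emit:
{"op": "play_rows", "data": {"moves": [{"dx": 0.1,"dy": 0,"dz": 0,"turn": 0},{"dx": 0.2,"dy": 0,"dz": 0,"turn": 0},{"dx": 0.2,"dy": 0,"dz": 0,"turn": 0},{"dx": 0.2,"dy": 0,"dz": 0,"turn": 0},{"dx": 0.2,"dy": 0,"dz": 0,"turn": 0},{"dx": 0.2,"dy": 0,"dz": 0,"turn": 0},{"dx": 0.2,"dy": 0,"dz": 0,"turn": 0},{"dx": 0.2,"dy": 0,"dz": 0,"turn": 0},{"dx": 0.1,"dy": 0,"dz": 0,"turn": 0},{"dx": 0.1,"dy": 0,"dz": 0,"turn": 0}]}}

```text
clock: 10.77
eef_pos: [0.4774, 0.0352, 0.0364]
tcp_rot: [-1.887, -2.512, 0.001]
ft_force: [-3.0, -2.2, 9.0]
grip_width: 0.0005
gripper_force: 4.3
```

Emit:
{"op": "play_rows", "data": {"moves": [{"dx": 0.08,"dy": 0,"dz": 0,"turn": 0},{"dx": 0.08,"dy": 0,"dz": 0,"turn": 0},{"dx": 0.08,"dy": 0,"dz": 0,"turn": 0},{"dx": 0.08,"dy": 0,"dz": 0,"turn": 0},{"dx": 0,"dy": 0,"dz": 0,"turn": 0},{"dx": 0,"dy": 0,"dz": 0,"turn": 0}]}}

```text
clock: 11.27
eef_pos: [0.4765, 0.0383, 0.0364]
tcp_rot: [-1.887, -2.511, 0.001]
ft_force: [-3.4, -1.1, 8.1]
grip_width: 0.0006
gripper_force: 4.3
```

```bash
python3 m.py wrist7; python3 - <<'E'
from h import *
im=cv2.imread('pics/wrist7.png'); cv2.imwrite('pics/w7c.png',cv2.resize(im[100:250,250:400],(600,600),interpolation=2))
E
```

```text
{'clock': 11.2667, 'eef_pos': array([0.47645795, 0.03829825, 0.03636784]), 'tcp_rot': array([-1.88694034e+00, -2.51142952e+00,  7.56048272e-04]), 'ft_force': array([-3.43842828, -1.13237885,  8.10914115]), 'grip_width': 0.0005669853616985494}
[[-2.784e-01  9.605e-01 -5.000e-04]
 [ 9.605e-01  2.784e-01 -2.000e-04]
 [-1.000e-04 -6.000e-04 -1.000e+00]]
pad [321. 222.] 1660 [0.4741 0.0509 0.0618] ((475.5325012207031, 45.50184631347656), (33.96895980834961, 31.86459732055664), 15.527235984802246)
screw [321. 167.] 1064 [0.4644 0.0837 0.064 ] ((464.4291687011719, 83.5416488647461), (21.591045379638672, 21.996580123901367), 62.03126525878906)
screw [323. 223.] 1560 [0.4751 0.051  0.0619] ((475.51318359375, 45.66071319580078), (33.6827507019043, 31.203645706176758), 15.72691535949707)
stop [311. 178.] 5607 [0.4613 0.0743 0.0545] ((455.043701171875, 64.73046875), (84.66927337646484, 54.615203857421875), 16.31863784790039)
housing [285. 231.] 678 [0.4544 0.0361 0.0551] ((454.5673828125, 35.46653747558594), (10.211463928222656, 31.75450897216797), 15.96337604522705)
housing [355. 242.] 374 [0.5001 0.0419 0.0551] ((500.1898193359375, 42.52744674682617), (10.06501293182373, 17.832727432250977), 17.208492279052734)
```

View pics/w7c.png

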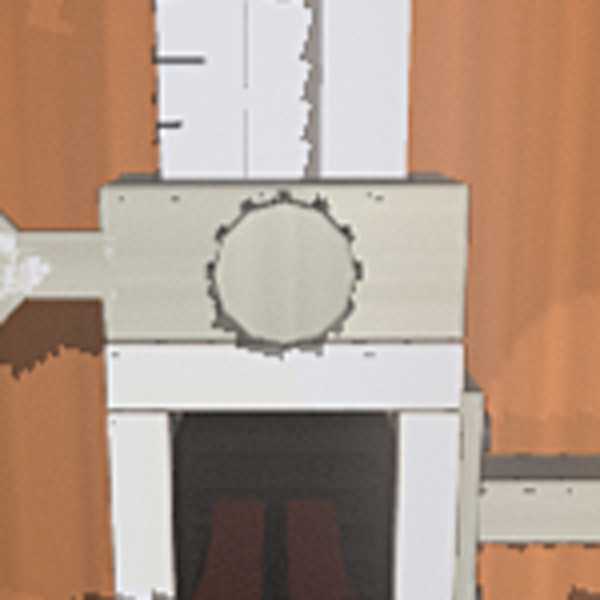

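The slide edge now meets the stop edge at row ~341 with almost no gap showing. I'll press on gently until the side force confirms contact.

Emit:
{"op": "play_rows", "data": {"moves": [{"dx": 0.06,"dy": 0,"dz": 0,"turn": 0},{"dx": 0.06,"dy": 0,"dz": 0,"turn": 0},{"dx": 0.06,"dy": 0,"dz": 0,"turn": 0},{"dx": 0,"dy": 0,"dz": 0,"turn": 0},{"dx": 0,"dy": 0,"dz": 0,"turn": 0}]}}

```text
clock: 11.73
eef_pos: [0.4768, 0.0395, 0.0366]
tcp_rot: [1.886, 2.511, -0.0]
ft_force: [-1.3, -6.1, 8.6]
grip_width: 0.0004
gripper_force: 4.3
```

```bash
python3 m.py wrist8 | grep -E "pad|screw|clock"
```

```text
{'clock': 11.7333, 'eef_pos': array([0.47679549, 0.03947696, 0.03657224]), 'tcp_rot': array([ 1.88578131e+00,  2.51095587e+00, -1.56761582e-04]), 'ft_force': array([-1.34698429, -6.08679972,  8.57577025]), 'grip_width': 0.00043281815991910933}
pad [320. 223.] 1604 [0.4738 0.0515 0.0619] ((475.3111877441406, 46.03527069091797), (33.79384231567383, 30.75315284729004), 15.727907180786133)
screw [320. 169.] 1051 [0.4644 0.0837 0.064 ] ((464.3406982421875, 83.53336334228516), (21.954986572265625, 21.72989845275879), 30.863393783569336)
screw [321. 224.] 1465 [0.4746 0.0512 0.062 ] ((475.4508361816406, 46.18796920776367), (33.964351654052734, 30.397993087768555), 14.753114700317383)
```

The finger now reads -6 N along the rail, so the slide is home with the pad down. I'll lift straight up.

Emit:
{"op": "play_rows", "data": {"moves": [{"dx": 0,"dy": 0,"dz": 0,"turn": 0},{"dx": 0,"dy": 0,"dz": -0.2,"turn": 0},{"dx": 0,"dy": 0,"dz": -0.3,"turn": 0},{"dx": 0,"dy": 0,"dz": -0.5,"turn": 0},{"dx": 0,"dy": 0,"dz": -1.5,"turn": 0},{"dx": 0,"dy": 0,"dz": -2,"turn": 0},{"dx": 0,"dy": 0,"dz": -2,"turn": 0},{"dx": -1,"dy": 0,"dz": -2,"turn": 0},{"dx": -2,"dy": 0,"dz": -2,"turn": 0},{"dx": -2,"dy": 0,"dz": -1,"turn": 0}]}}

```text
clock: 12.62
eef_pos: [0.4912, -0.0079, 0.1533]
tcp_rot: [1.884, 2.511, 0.003]
ft_force: [1.0, -0.0, 0.6]
grip_width: 0.0005
gripper_force: 0.0
```

Emit:
{"op": "play_rows", "data": {"moves": [{"dx": 0,"dy": 0,"dz": 0,"turn": 0},{"dx": 0,"dy": 0,"dz": 0,"turn": 0},{"dx": 0,"dy": 0,"dz": 0,"turn": 0},{"dx": 0,"dy": 0,"dz": 0,"turn": 0}]}}

```text
clock: 12.95
eef_pos: [0.4891, -0.0071, 0.15]
tcp_rot: [-1.885, -2.51, 0.002]
ft_force: [-0.4, -0.5, -0.0]
grip_width: 0.0003
gripper_force: 0.0
```

```bash
python3 m.py wrist9; python3 - <<'E'
from h import *
im=cv2.imread('pics/wrist9.png'); cv2.imwrite('pics/w9.png',im)
E
```

```text
{'clock': 12.95, 'eef_pos': array([ 0.48906501, -0.00712954,  0.14997547]), 'tcp_rot': array([-1.88547686e+00, -2.51045308e+00,  1.67164097e-03]), 'ft_force': array([-0.42979971, -0.53623003, -0.00240061]), 'grip_width': 0.0003003970736410918}
[[-2.787e-01  9.604e-01 -2.200e-03]
 [ 9.604e-01  2.787e-01  3.000e-04]
 [ 9.000e-04 -2.000e-03 -1.000e+00]]
pad [319. 151.] 1328 [0.4761 0.0369 0.0661] ((477.59796142578125, 37.9117317199707), (33.323795318603516, 45.13426971435547), 16.24184799194336)
screw [321.  98.] 433 [0.4647 0.0833 0.0639] ((464.6489562988281, 83.40298461914062), (21.090871810913086, 21.844112396240234), 63.35670471191406)
screw [322. 142.] 1151 [0.4767 0.0454 0.0661] ((476.3999938964844, 42.77674865722656), (33.44000244140625, 35.51581954956055), 16.910743713378906)
stop [315. 108.] 2433 [0.4618 0.0741 0.0544] ((455.2046203613281, 65.08460235595703), (84.49409484863281, 54.160491943359375), 15.968276023864746)
housing [318. 164.] 1287 [0.4799 0.0225 0.0551] ((480.0748596191406, 30.762916564941406), (56.14934539794922, 54.36837387084961), 16.154233932495117)
```

View pics/wrist9.png

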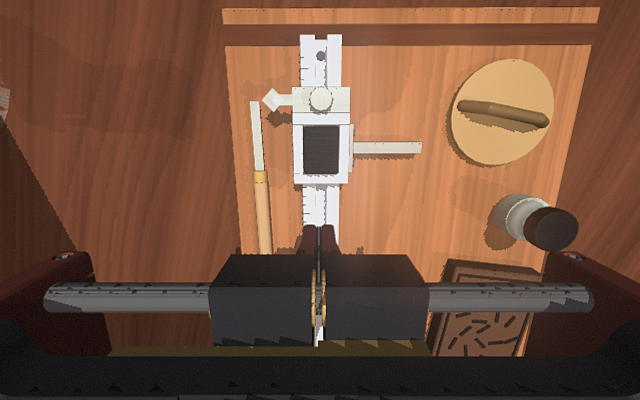

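The slide (322,150) sits against the arrow stop (321,100). The pad is up at z = 0.066, its centre about 47.3 mm from the thumbscrew, and nothing else has moved. Handing in.

```bash
python3 -c "
from rig import order; print(order.close_job())"
```

```text
the job is handed in; nothing more can be done
None
```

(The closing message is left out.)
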